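Switch a port selector through its H-gate to the piped port

TASK

On the test bench, push the black-knobbed lever of the port selector out of its off slot, along the cross channel of the gate and fully home into the slot beside the one port that carries a tall pipe stub; the other three ports are closed with flat caps, so do not put the lever into their slots. Only push the lever from outside with the fingers: never take it between them. Leave the loose things lying around undisturbed, and finish with the fingers clear.

Things in the scene. Friction and masses are not known exactly. Their poses are not given: they have to be found in the camera images.
- selector: Port selector: fixed grey case, 230 (x) x 210 (y) x 100 mm high, aluminium gate plate on top. Origin: centre of its underside; x, y along its sides, z up; turned by up to 0.5 rad. Four ports stand on the plate at x = +-92, y = +-55 mm, the tallest 37 mm above the plate.
- gate (a point): Centre of the gate, on the plate's top, axes as the selector's. A cross channel runs along y through it. The off slot (y = 0) leaves it to -x only; each channel end (+y, -y) has a slot to +x and one to -x, each leading to the port at that corner. Channel and slots end in solid stops; the walls leave the lever a few mm of play.
- pivot (a point): Point about which the lever tilts, inside the case on its centre line, 20 mm above the table. The knob centre is 155 mm from it. No spring: the lever stays where it is left and takes 2 to 3 N at the knob to move. It must be in line with the channel to go across, and at the channel's end to enter a side slot.
- knob (a point): Centre of the round black knob (32 mm across, 32 mm high) on the steel lever (10 mm thick); z along the lever. Where it goes, in the selector's frame, mm above the table: channel x = 0, y -52 to 52 (175 high in the middle, 166 at the ends); side slot ends x = +-52, y = +-52 (156 high); off slot end x = -52, y = 0 (166 high). Play about 3 mm.
- gate_fore (a joint): Tilt of the lever towards the selector's +x (rad): 0 in the cross channel, about +0.36 or -0.36 at the end of a side slot, -0.34 at the end of the off slot. At the start between -0.33 and -0.20, in the off slot.
- gate_side (a joint): Tilt of the lever towards the selector's +y (rad): 0 in the middle column (off slot), about +0.34 or -0.34 in the side columns.
- outlet: The piped port: a plain steel stub, 18 mm pipe on a 26 mm collar, 35 mm tall, upright on the gate plate at one of the four port places. Fixed. Origin: centre of its underside, 101.5 mm above the table. The slot that leads towards it is the one to use.
- cap_a: One of three equal flat steel caps, 26 mm across and 8 mm tall, on the gate plate at the other port places. Fixed. Origin: centre of its underside.
- cap_b: One of three equal flat steel caps, 26 mm across and 8 mm tall, on the gate plate at the other port places. Fixed. Origin: centre of its underside.
- cap_c: One of three equal flat steel caps, 26 mm across and 8 mm tall, on the gate plate at the other port places. Fixed. Origin: centre of its underside.
- washer: Loose brass washer, 26 mm across, 6 mm thick, on the gate plate near its +y edge. Leave it.
- coupling: Loose steel pipe coupling, 42 mm across, 50 mm tall, standing on the table beside the selector's +y side. Origin: centre of its underside. Leave it.
- flange: Loose steel flange, 84 mm across, 26 mm tall, on the table beside the selector's +y side. Origin: centre of its underside. Leave it.
- phone: Loose phone, 145 x 70 x 9 mm, on the table beside the selector's -y side. Origin: centre of its underside. Leave it.
- multimeter: Loose hand meter, 170 x 75 x 32 mm, on the table beyond the selector. Origin: centre of its underside. Leave it.
- screwdriver: Loose screwdriver lying on the table beyond the selector. Leave it.
- carton: Loose carton, 110 x 120 x 100 mm, on the table to the robot's left. Origin: centre of its underside. Leave it.

How it is judged:
By the outcome, as a careful person would: the job done as asked, in the order asked, and still so for the second after the job is handed in, with the robot touching nothing.
It also fails if it takes over 48 s, if anything falls off the work surface, if the arm or the gripper's body presses on something with over 40 N, if the wrist force passes 120 N, or if a joint passes its speed limit or range.

ROBOT

A 7-joint arm with a two-finger parallel gripper is mounted at the origin on the work surface. World frame = base frame: x ahead of the robot, y to its left, z up, the work surface at z = 0. Lengths are in m, angles in rad, forces in N, time in s.
With the tool pointing down it reaches from about 0.425 to 0.975 m from the base axis. Payload 16.7 kg.
Tool frame: the origin (TCP) lies between the finger pads; the fingertips stand env.nose_length ahead of it and the grasp point (between the pads) lies 5 mm behind it (env.nose_length is the distance from the TCP to the fingertips, in m); z points along the fingers, y is the line along which they close (so a half turn about z gives the same grasp; the last joint's range is limited). The gripper opens to 85 mm and grips with 20 to 120 N. Pads are 22 mm wide; open, the fingers measure 114 mm over their backs; the gripper's body (76 mm by 85 mm) begins 54 mm behind the grasp point. The pads swing forward as they close: fully open they stand 13 mm farther back than shut.
Start: joints at [1.006, 0.426, 0.074, 1.606, -0.034, 1.111, -0.067], TCP at [0.273, -0.617, 0.245] pointing down, gripper open.
Joint ranges: [-2.85, 2.85], [-0.5, 2.14], [-1.23, 1.37], [0.21, 2.46], [-1.02, 4.16], [0.16, 2.05], [-2.73, 2.73]. Speed limits (rad/s): [1.89, 1.89, 2.39, 2.39, 3.01, 3.01, 3.01].

INTERFACE

Orientations are given as a 3x3 rotation matrix whose columns are the frame's x, y, z axes.
In Python, from cell import monitor, imaging, finish_job, env gives the robot as it stands.
- The arm moves only by the tool jog_arm, never from a script. Its arguments are lists of equal length, an entry for each row: "xyz": the shift along the tool's x, y, z scaled (see below), a list of three; "rotation": the turn, a rotation vector about the tool's x, y, z scaled (see below), a list of three. A call has 1 to 10 rows; each row is the pose to reach, as a shift and turn from the pose commanded when the call began, along the tool's axes at that moment, turning the shorter way round; what a row does not reach only later rows make up. The controller multiplies each number of a shift by 15 cm and each number of a turn by 360 degrees. A row lasts 1/8 s, in which the tool goes at most 62.5 mm and 10.7 degrees, less where a joint would pass 70% of its speed; a pose out of reach is approached as far as the arm can. A call with a number of a shift or a turn outside -1 to 1 is refused whole. A call with a gripper value outside its range is refused whole. "jaw" is the gripper's target within -1 to 1 (shut at 1, half-way at 0, fully open at -1), set as the call begins (left out, the last holds). The fingers move at their own pace and stop on an object; "newtons" is the grip in N (left out, the last holds). Time passes only in rows, so rows that repeat a pose let the fingers close. It gives the time, the measured TCP pose, the force, the opening and the grip force at its end, in the units of the state.
- monitor.get_obs(): the state, without advancing time (a new reading comes with each control period).
- imaging.snapshot(name): name is "scene" or "top" or "wrist"; returns the picture (480x640x3 uint8, red, green, blue); there is no depth.
- imaging.camera_params(name): a dict with "fx", "fy", "cx", "cy" (pixels), "world_from_camera" (4x4, takes a point from camera to world coordinates); the wrist camera has in their place "T_tool_cam" (4x4, takes a point from camera to tool coordinates, whose origin is the TCP and whose axes are the flange's). Camera axes: x right, y down, z forward; pixel columns grow to the right and rows downward; lengths in m; the calibration is good to about 2 mm. The wrist camera is an equidistant fisheye: a pixel r from the principal point sees the ray r / f radians off the axis. A picture is of the moment at which its call begins: read the wrist's pose just before it. camera_params takes no time and is no camera call.
- finish_job(): hands the job in; it is judged then, once.
The state is a dict: "time_s": time; "q": joint angles; "qvel": joint speeds; "joint_torque": joint torques, N m; "tool_pos": TCP position; "eef_rot": TCP orientation; "ft_force": force on the tool from outside, world axes, zero at the start; "wrist_torque": the same for the moment, N m; "opening": opening from 0.0 (shut) to 1.0 (fully open); "finger_force": force on a finger pad.
Only numpy, scipy, OpenCV 4.12 (cv2) and the standard library are available. Lean on these libraries where they do the work, as an engineer would, in place of code of your own. Each camera call takes 0.05 s, during which the arm holds its last target. There are 200 camera calls.

## Working session

There is one attempt and no reset: what is moved stays moved. The work goes in short steps, Python scripts to look and compute and a tool call to move; the robot and the scene stay as the last step left them, time stands still between calls to the robot, and variables do not carry over. Pictures are saved under pics/ and viewed, at most 10 in all, crops included, and the job is handed in when it is done.

Besides the shell and the picture viewer there is one more tool, called after "Emit:" by a JSON object that holds its "method" and its "body", one argument or row to a line. jog_arm: Moves the arm, as the interface text tells. Shifts and turns lie within -1 to 1; 1 stands for 15 cm of shift or 360 degrees of turn. Its arguments: {"type":"object","properties":{"xyz":{"type":"array","items":{"type":"array","items":{"type":"number"}}},"rotation":{"type":"array","items":{"type":"array","items":{"type":"number"}}},"jaw":{"type":"number"},"newtons":{"type":"number"}},"required":["xyz","rotation"]}

```bash
ls; mkdir -p pics; python3 - <<'E'
from cell import monitor, imaging, env
import cv2
o=monitor.get_obs()
print(o['time_s'],o['tool_pos'],o['eef_rot'],env.nose_length,o['opening'])
for n in ('scene','top'):
    im=imaging.snapshot(n); cv2.imwrite(f'pics/{n}0.png',im[:,:,::-1])
    print(n,imaging.camera_params(n))
E
```

```text
pics
0.0 [ 0.27243528 -0.61715714  0.24461608] [[ 9.14833169e-01  4.03831540e-01 -5.99501768e-04]
 [ 4.03831972e-01 -9.14832509e-01  1.10378497e-03]
 [-1.02700523e-04 -1.25187708e-03 -9.99999211e-01]] 0.014 1.0029975549413623
scene {'fx': 492.7282271269139, 'fy': 492.7282271269139, 'cx': 322.4805433264032, 'cy': 233.25175531525284, 'world_from_camera': array([[ 0.56413791,  0.66525523, -0.4890643 ,  1.0221214 ],
       [ 0.82559355, -0.46308077,  0.3224151 , -0.16970292],
       [-0.01198794, -0.58565491, -0.81047185,  0.84155713],
       [ 0.        ,  0.        ,  0.        ,  1.        ]])}
top {'fx': 612.2594508583093, 'fy': 612.2594508583093, 'cx': 319.51743728668237, 'cy': 230.75848896612175, 'world_from_camera': array([[ 2.82040487e-02, -9.97706839e-01,  6.15271918e-02,
         5.08221019e-01],
       [-9.99602021e-01, -2.81151084e-02,  2.31097988e-03,
         1.37400699e-01],
       [-5.75836765e-04, -6.15678842e-02, -9.98102732e-01,
         1.34298320e+00],
       [ 0.00000000e+00,  0.00000000e+00,  0.00000000e+00,
         1.00000000e+00]])}
```

View pics/scene0.png

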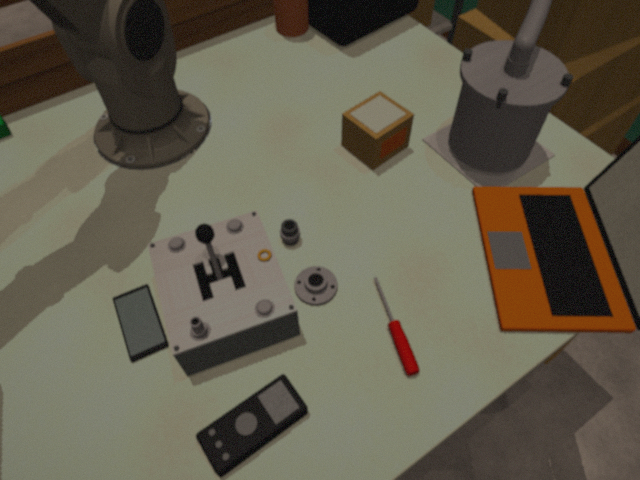

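View pics/top0.png

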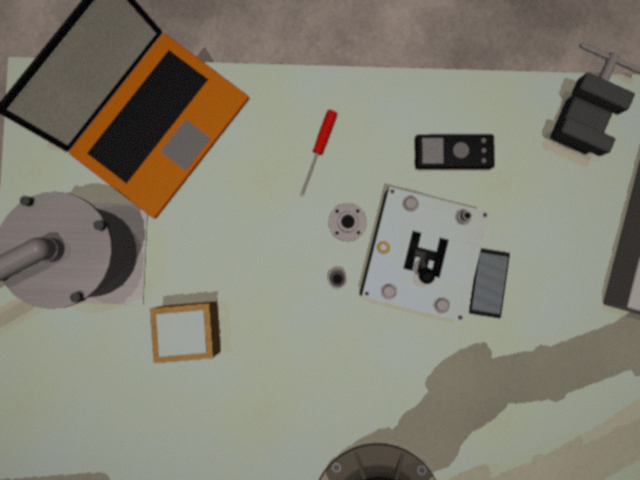

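The piped stub is far right: top view (463,215), scene view (198,325). That is the selector's +x, -y corner. The caps are at top (410,203), (389,291) and (442,305), and the knob is at top (427,275) and scene (205,233), in the off slot towards the robot.

```bash
cat > h.py <<'E'
import numpy as np, cv2
from cell import imaging
def ray(n,u,v):
    p=imaging.camera_params(n); T=p['world_from_camera']
    d=T[:3,:3]@np.array([(u-p['cx'])/p['fx'],(v-p['cy'])/p['fy'],1]); return T[:3,3],d/np.linalg.norm(d)
def onz(n,u,v,z):
    c,d=ray(n,u,v); return c+d*(z-c[2])/d[2]
def tri(a,b):
    (c1,d1),(c2,d2)=a,b
    s=np.linalg.lstsq(np.c_[d1,-d2],c2-c1,rcond=None)[0]
    p,q=c1+s[0]*d1,c2+s[1]*d2; return (p+q)/2,np.linalg.norm(p-q)
def blob(n,im,u,v,r,lo,hi):
    g=im.max(2)[v-r:v+r,u-r:u+r].astype(int); m=((g>=lo)&(g<=hi)).astype('uint8')
    k,l,s,c=cv2.connectedComponentsWithStats(m); i=1+np.argmax(s[1:,4]); return c[i]+[u-r,v-r],s[i]
E
python3 - <<'E'
from h import *
t=cv2.imread('pics/top0.png'); s=cv2.imread('pics/scene0.png')
print(t[203,410],t[210,425],t[275,427],t[262,425])
P=[]
# caps and stub: plate frame
L=np.array([[.092,.055],[-.092,.055],[-.092,-.055]]);
for (u,v) in [(410,203),(389,291),(442,305)]:
    g=t.max(2); c,st=blob('top',t,u,v,11,100,int(t[210,425].max())-25); print(c,st); P.append(onz('top',*c,.1085)[:2])
P=np.array(P);print(P)
print([np.linalg.norm(P[i]-P[j]) for i,j in((0,1),(1,2),(0,2))])
A=L-L.mean(0);B=P-P.mean(0);H=A.T@B
th=np.arctan2(H[0,1]-H[1,0],H[0,0]+H[1,1]);R=np.array([[np.cos(th),-np.sin(th)],[np.sin(th),np.cos(th)]])
o=P.mean(0)-R@L.mean(0);print('th',th,'o',o,'res',P-(L@R.T+o))
kt,st=blob('top',t,427,275,12,0,45);print(kt,st)
ks,st=blob('scene',s,205,233,12,0,45);print(ks,st)
p,e=tri(ray('top',*kt),ray('scene',*ks));print(p,e,R.T@(p[:2]-o))
print('stub',R.T@(onz('top',463,215,.135)[:2]-o))
for n,im,(u,v) in(('top',t,(427,262)),('scene',s,(215,260))):
    cv2.imwrite(f'pics/c_{n}.png',cv2.resize(im[v-75:v+75,u-100:u+100],None,fx=4,fy=4,interpolation=2))
E
```

```text
[124 126 135] [162 164 158] [22 23 22] [27 29 31]
[410.04878049 203.03902439] [  3   3  17  17 205]
[388.22834646 290.58267717] [  3   3  16  16 127]
[441.42777778 304.62777778] [  2   3  17  16 180]
[[ 0.64571787 -0.04146117]
 [ 0.46790595 -0.00104352]
 [ 0.44287766 -0.10825396]]
[np.float64(0.18234764773615275), np.float64(0.11009311024762702), np.float64(0.21355427065898452)]
th -0.2228820524945065 o [ 0.54468952 -0.07491133] res [[-8.53244654e-04  1.46418856e-04]
 [ 7.83494521e-04 -1.07535683e-04]
 [ 6.97501330e-05 -3.88831731e-05]]
[427.90681004 272.30107527] [  3   0  21  20 279]
[204.416 233.564] [  3   4  18  20 250]
[ 0.50710474 -0.06772641  0.17493909] 0.0013045217441889382 [-0.03824326 -0.00130059]
stub [ 0.09034668 -0.04918376]
```

View pics/c_top.png

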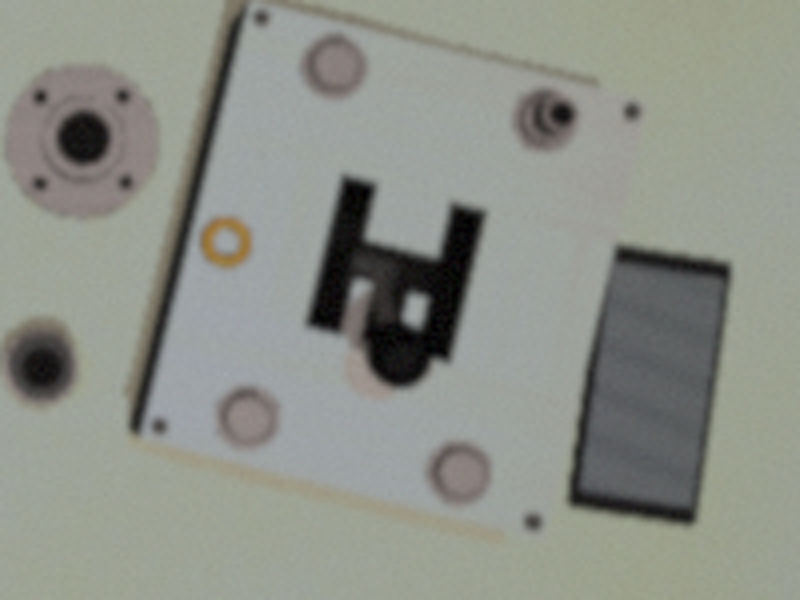

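The crop confirms the H-gate and the stub in the +x, -y corner. The selector yaw is about -0.223, its centre is about (0.5447, -0.0749), and the knob is at local (-40, 0). I'll shut the fingers, line the tool up with the selector and come in behind the knob.

Emit:
{"method": "jog_arm", "body": {
  "xyz": [
    [0.3, -0.33, 0],
    [0.6, -0.66, 0],
    [0.9, -1, 0],
    [0.9, -1, 0],
    [0.9, -1, 0],
    [0.9, -1, 0]
  ],
  "rotation": [
    [0, 0, 0.0254],
    [0, 0, 0.0508],
    [0, 0, 0.0762],
    [0, 0, 0.1016],
    [0, 0, 0.1016],
    [0, 0, 0.1016]
  ],
  "jaw": 1,
  "newtons": 20
}}

```text
time_s: 0.85
tool_pos: [0.3351, -0.4266, 0.2452]
eef_rot: [[0.976, -0.218, -0.0], [-0.218, -0.976, -0.0], [-0.0, 0.0, -1.0]]
ft_force: [0.6, -0.1, -0.3]
opening: 0.003
finger_force: 0.0
```

```bash
cat >> h.py <<'E'
def st():
    from cell import monitor
    o=monitor.get_obs(); th=-0.2229; R=np.array([[np.cos(th),-np.sin(th)],[np.sin(th),np.cos(th)]])
    p=np.array(o['tool_pos']); E=np.array(o['eef_rot'])
    print('t',round(o['time_s'],2),'local mm',np.round(1e3*(R.T@(p[:2]-[.5447,-.0749])),1),'z',round(p[2]*1e3,1),'yawerr',round(np.arctan2(E[1,0],E[0,0])-th,4),'down',np.round(E[:,2],3),'F local',np.round(R.T@o['ft_force'][:2],1),round(o['ft_force'][2],1),'open',round(o['opening'],2))
E
python3 -c "from h import *;st()"
```

```text
t 0.85 local mm [-126.6 -389.4] z 245.2 yawerr 0.0033 down [-0. -0. -1.] F local [0.6 0.1] -0.3 open 0.0
```

Emit:
{"method": "jog_arm", "body": {
  "xyz": [
    [0, -0.4, 0],
    [0, -0.8, 0],
    [0, -1, 0],
    [0, -1, 0]
  ],
  "rotation": [
    [0, 0, 0],
    [0, 0, 0],
    [0, 0, 0],
    [0, 0, 0]
  ]
}}

```text
time_s: 1.35
tool_pos: [0.369, -0.2787, 0.2454]
eef_rot: [[0.976, -0.217, 0.0], [-0.217, -0.976, 0.0], [0.0, -0.0, -1.0]]
ft_force: [-0.2, -0.7, -0.0]
opening: 0.002
finger_force: 0.0
```

Emit:
{"method": "jog_arm", "body": {
  "xyz": [
    [0.1, -0.4, 0],
    [0.2, -0.8, 0],
    [0.27, -1, 0],
    [0.27, -1, 0]
  ],
  "rotation": [
    [0, 0, 0],
    [0, 0, 0],
    [0, 0, 0],
    [0, 0, 0]
  ]
}}

```text
time_s: 1.85
tool_pos: [0.4425, -0.1418, 0.2452]
eef_rot: [[0.976, -0.218, 0.0], [-0.218, -0.976, 0.0], [-0.0, -0.0, -1.0]]
ft_force: [-0.6, -1.3, 0.5]
opening: -0.001
finger_force: 0.0
```

Emit:
{"method": "jog_arm", "body": {
  "xyz": [
    [0, -0.3, 0],
    [0, -0.6, 0],
    [0, -0.6, 0],
    [0, -0.6, 0]
  ],
  "rotation": [
    [0, 0, 0],
    [0, 0, 0],
    [0, 0, 0],
    [0, 0, 0]
  ]
}}

```text
time_s: 2.35
tool_pos: [0.4611, -0.0563, 0.2451]
eef_rot: [[0.975, -0.222, -0.0], [-0.222, -0.975, -0.0], [-0.0, 0.0, -1.0]]
ft_force: [-0.7, -0.9, 0.1]
opening: -0.001
finger_force: 0.0
```

```bash
python3 - <<'E'
from h import *
st()
im=imaging.snapshot('scene');cv2.imwrite('pics/s1.png',cv2.resize(im[150:350,90:330,::-1],None,fx=3,fy=3))
E
```

```text
t 2.35 local mm [-85.7  -0.4] z 245.1 yawerr -0.0012 down [-0. -0. -1.] F local [-0.5 -1.1] 0.1 open -0.0
```

View pics/s1.png

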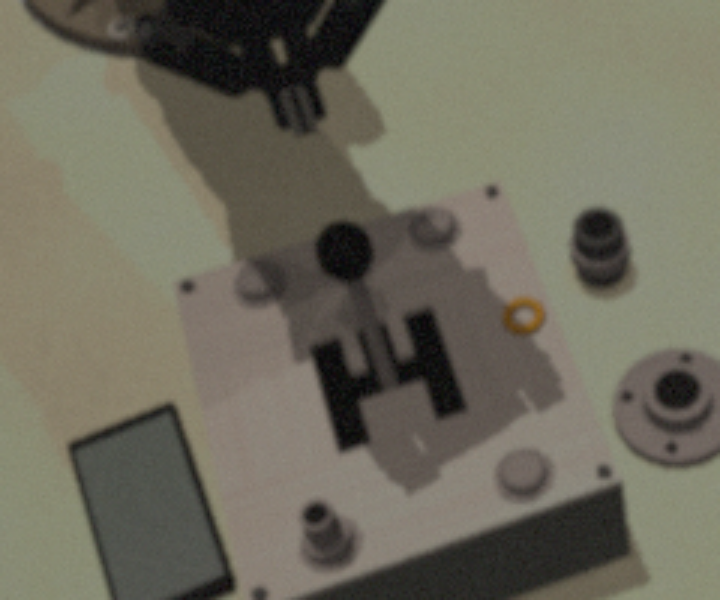

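The view shows the shut fingers above and behind the knob, with the off slot, H-gate and loose things all clear. I'll lower, then push towards +x.

Emit:
{"method": "jog_arm", "body": {
  "xyz": [
    [0, 0, 0.28],
    [0, 0, 0.55],
    [0, 0, 0.55],
    [0.08, 0, 0.55],
    [0.14, 0, 0.55],
    [0.2, 0, 0.55],
    [0.26, 0, 0.55],
    [0.32, 0, 0.55],
    [0.36, 0, 0.55],
    [0.36, 0, 0.55]
  ],
  "rotation": [
    [0, 0, 0],
    [0, 0, 0],
    [0, 0, 0],
    [0, 0, 0],
    [0, 0, 0],
    [0, 0, 0],
    [0, 0, 0],
    [0, 0, 0],
    [0, 0, 0],
    [0, 0, 0]
  ]
}}

```text
time_s: 3.65
tool_pos: [0.5142, -0.0663, 0.1627]
eef_rot: [[0.975, -0.221, 0.0], [-0.221, -0.975, 0.0], [0.0, -0.0, -1.0]]
ft_force: [-0.4, 0.4, -0.9]
opening: 0.002
finger_force: 0.2
```

```bash
python3 - <<'E'
from h import *
from cell import monitor
st(); print(monitor.get_obs()['q'])
im=imaging.snapshot('scene');cv2.imwrite('pics/s2.png',cv2.resize(im[150:350,90:330,::-1],None,fx=3,fy=3))
E
```

```text
t 3.65 local mm [-31.7   1.7] z 162.7 yawerr 0.0002 down [ 0.  0. -1.] F local [-0.5  0.3] -0.9 open 0.0
[ 0.1919494   0.27884133 -0.21890512  2.02312489  0.0796408   0.84745347
 -1.86501084]
```

View pics/s2.png

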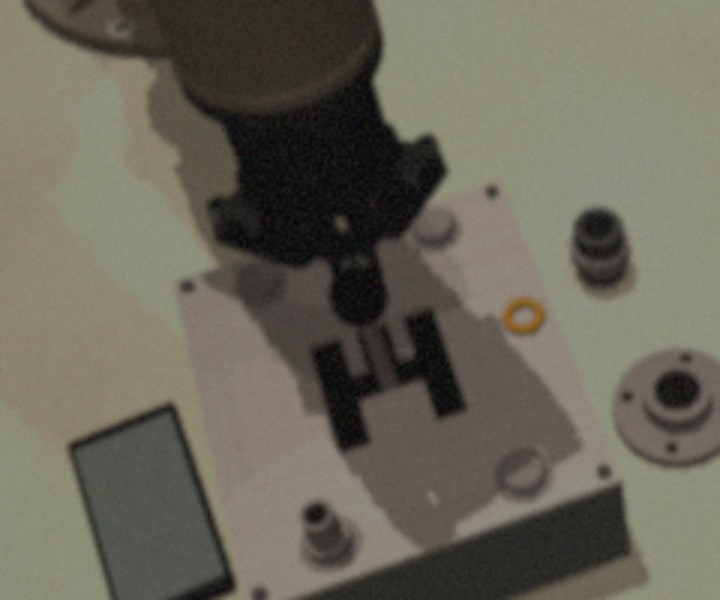

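The knob is being pushed cleanly and now sits at crop (358,292), scene (209,247). The gripper's linkage spreads wide along tool y, so I'll do the y push with the tool turned by 90°.

Emit:
{"method": "jog_arm", "body": {
  "xyz": [
    [0.02, 0, 0],
    [0.04, 0, 0],
    [0.05, 0, 0],
    [0.05, 0, 0]
  ],
  "rotation": [
    [0, 0, 0],
    [0, 0, 0],
    [0, 0, 0],
    [0, 0, 0]
  ]
}}

```text
time_s: 4.2
tool_pos: [0.5212, -0.0679, 0.1628]
eef_rot: [[0.975, -0.221, 0.0], [-0.221, -0.975, 0.0], [0.0, -0.0, -1.0]]
ft_force: [-1.5, -0.4, 0.6]
opening: 0.002
finger_force: 0.7
```

```bash
cat >> h.py <<'E'
def knob(u,v,z,n='scene'):
    th=-0.2229; R=np.array([[np.cos(th),-np.sin(th)],[np.sin(th),np.cos(th)]])
    return np.round(1e3*(R.T@(onz(n,u,v,z)[:2]-[.5447,-.0749])),1)
E
python3 - <<'E'
from h import *
st(); print(knob(204.4,233.6,.169),knob(209.3,247.3,.175))
# predicted scene pixel of knob centre at (0,0,.175) by its local x
for x in (-4,-2,0,2,4):
    th=-.2229; w=np.array([.5447+x/1e3*np.cos(th),-.0749+x/1e3*np.sin(th),.175,1]); p=imaging.camera_params('scene')
    c=np.linalg.inv(p['world_from_camera'])@w; print(x,np.round([p['fx']*c[0]/c[2]+p['cx'],p['fy']*c[1]/c[2]+p['cy']],1))
im=imaging.snapshot('scene');cv2.imwrite('pics/s3.png',cv2.resize(im[210:290,160:260,::-1],None,fx=6,fy=6,interpolation=2))
E
```

```text
t 4.2 local mm [-24.5   1.7] z 162.8 yawerr 0.0003 down [ 0.  0. -1.] F local [-1.3 -0.7] 0.6 open 0.0
[-42.7  -0.8] [-7.7  0.2]
-4 [209.7 249.1]
-2 [210. 250.]
0 [210.3 250.9]
2 [210.6 251.9]
4 [210.9 252.8]
```

View pics/s3.png

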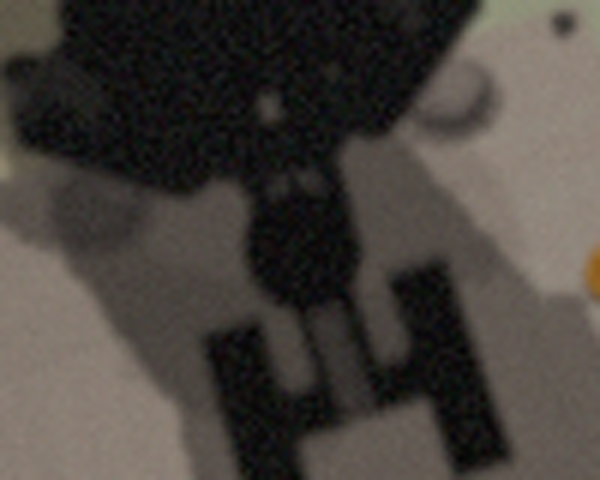

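The knob is at crop (303,250), scene (210.5,251.5), so x is about 0. I'll nudge it a little to confirm the channel wall.

Emit:
{"method": "jog_arm", "body": {
  "xyz": [
    [0.01, 0, 0],
    [0.01, 0, 0]
  ],
  "rotation": [
    [0, 0, 0],
    [0, 0, 0]
  ]
}}

```text
time_s: 4.5
tool_pos: [0.5227, -0.0682, 0.1628]
eef_rot: [[0.975, -0.221, 0.0], [-0.221, -0.975, 0.0], [0.0, -0.0, -1.0]]
ft_force: [-1.7, 1.1, 0.8]
opening: 0.0
finger_force: 0.7
```

```bash
python3 -c "from h import *;st()"
```

```text
t 4.5 local mm [-23.    1.6] z 162.8 yawerr 0.0002 down [ 0.  0. -1.] F local [-1.9  0.7] 0.8 open 0.0
```

Emit:
{"method": "jog_arm", "body": {
  "xyz": [
    [-0.15, 0, 0],
    [-0.15, 0, -0.4],
    [-0.15, -0.15, -0.4],
    [0, -0.3, -0.4],
    [0.15, -0.3, -0.4],
    [0.15, -0.3, -0.4],
    [0.15, -0.3, -0.4],
    [0.15, -0.3, -0.4],
    [0.15, -0.3, -0.4],
    [0.15, -0.3, -0.4]
  ],
  "rotation": [
    [0, 0, 0],
    [0, 0, 0],
    [0, 0, -0.029],
    [0, 0, -0.058],
    [0, 0, -0.087],
    [0, 0, -0.116],
    [0, 0, -0.145],
    [0, 0, -0.174],
    [0, 0, -0.203],
    [0, 0, -0.232]
  ]
}}

```text
time_s: 5.75
tool_pos: [0.5546, -0.0293, 0.2228]
eef_rot: [[0.324, 0.946, 0.0], [0.946, -0.324, 0.0], [0.0, 0.0, -1.0]]
ft_force: [0.1, 0.3, 0.4]
opening: 0.001
finger_force: 0.0
```

Emit:
{"method": "jog_arm", "body": {
  "xyz": [
    [0, 0, 0],
    [0, 0, 0],
    [0, 0, 0]
  ],
  "rotation": [
    [0, 0, -0.018],
    [0, 0, -0.018],
    [0, 0, -0.018]
  ]
}}

```text
time_s: 6.12
tool_pos: [0.5545, -0.0294, 0.2228]
eef_rot: [[0.224, 0.975, 0.0], [0.975, -0.224, 0.0], [0.0, 0.0, -1.0]]
ft_force: [0.1, 0.3, 0.2]
opening: 0.0
finger_force: 0.0
```

```bash
python3 - <<'E'
from h import *
st()
im=imaging.snapshot('scene');cv2.imwrite('pics/s4.png',cv2.resize(im[150:350,90:330,::-1],None,fx=3,fy=3))
E
```

```text
t 6.12 local mm [-0.5 46.6] z 222.8 yawerr 1.5681 down [ 0.  0. -1.] F local [0.  0.3] 0.2 open 0.0
```

View pics/s4.png

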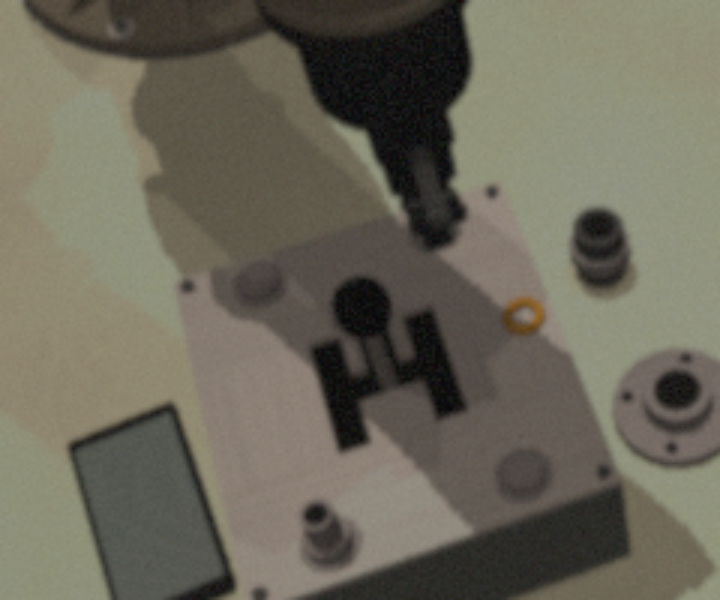

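The knob is at crop (362,307), scene (210.7,252.3), in line with the channel at x about +2. The fingers are above the +y side and clear of the washer. I'll lower and push towards -y.

Emit:
{"method": "jog_arm", "body": {
  "xyz": [
    [0, 0, 0.2],
    [0, 0, 0.4],
    [0, 0, 0.4],
    [-0.1, 0, 0.4],
    [-0.16, 0, 0.4],
    [-0.22, 0, 0.4],
    [-0.28, 0, 0.4],
    [-0.34, 0, 0.4],
    [-0.39, 0, 0.4],
    [-0.39, 0, 0.4]
  ],
  "rotation": [
    [0, 0, 0],
    [0, 0, 0],
    [0, 0, 0],
    [0, 0, 0],
    [0, 0, 0],
    [0, 0, 0],
    [0, 0, 0],
    [0, 0, 0],
    [0, 0, 0],
    [0, 0, 0]
  ]
}}

```text
time_s: 7.42
tool_pos: [0.5413, -0.0871, 0.1627]
eef_rot: [[0.222, 0.975, -0.0], [0.975, -0.222, -0.0], [-0.0, -0.0, -1.0]]
ft_force: [0.7, -0.1, 0.3]
opening: -0.001
finger_force: 0.0
```

Emit:
{"method": "jog_arm", "body": {
  "xyz": [
    [-0.04, 0, 0],
    [-0.07, 0, 0],
    [-0.09, 0, 0],
    [-0.09, 0, 0]
  ],
  "rotation": [
    [0, 0, 0],
    [0, 0, 0],
    [0, 0, 0],
    [0, 0, 0]
  ]
}}

```text
time_s: 7.92
tool_pos: [0.5385, -0.0997, 0.1628]
eef_rot: [[0.221, 0.975, -0.0], [0.975, -0.221, 0.0], [-0.0, -0.0, -1.0]]
ft_force: [-0.9, 1.1, -0.4]
opening: -0.003
finger_force: 0.3
```

```bash
python3 - <<'E'
from h import *
st()
im=imaging.snapshot('scene');cv2.imwrite('pics/s5.png',cv2.resize(im[150:350,90:330,::-1],None,fx=3,fy=3))
E
```

```text
t 7.92 local mm [ -0.6 -25.6] z 162.8 yawerr 1.5707 down [-0.  0. -1.] F local [-1.2  0.8] -0.4 open -0.0
```

View pics/s5.png

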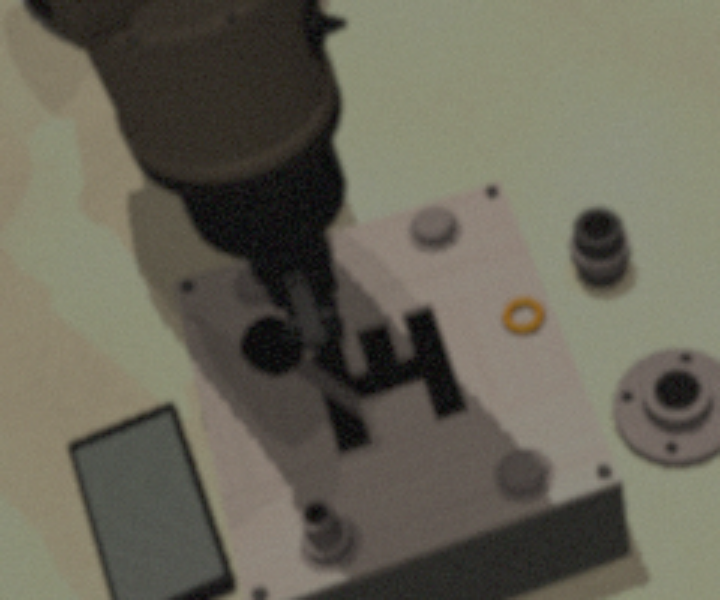

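The knob is at crop (274,346), scene (181.3,265.3), near the -y end of the channel. I'll measure it and creep to the stop.

Emit:
{"method": "jog_arm", "body": {
  "xyz": [
    [-0.015, 0, 0],
    [-0.015, 0, 0]
  ],
  "rotation": [
    [0, 0, 0],
    [0, 0, 0]
  ]
}}

```text
time_s: 8.22
tool_pos: [0.538, -0.1018, 0.1628]
eef_rot: [[0.221, 0.975, -0.0], [0.975, -0.221, 0.0], [0.0, -0.0, -1.0]]
ft_force: [0.4, 1.5, -1.0]
opening: -0.003
finger_force: 0.6
```

Emit:
{"method": "jog_arm", "body": {
  "xyz": [
    [-0.01, 0, 0],
    [-0.01, 0, 0]
  ],
  "rotation": [
    [0, 0, 0],
    [0, 0, 0]
  ]
}}

```text
time_s: 8.48
tool_pos: [0.5377, -0.1032, 0.1628]
eef_rot: [[0.221, 0.975, 0.0], [0.975, -0.221, 0.0], [0.0, 0.0, -1.0]]
ft_force: [0.9, 1.8, -0.8]
opening: -0.002
finger_force: 0.6
```

```bash
python3 - <<'E'
from h import *
st();print(knob(181.3,265.3,.166))
im=imaging.snapshot('scene'); print(blob('scene',im,181,266,10,0,24), blob('scene',im,181,266,10,0,32))
E
```

```text
t 8.47 local mm [ -0.5 -29.2] z 162.8 yawerr 1.571 down [ 0.  0. -1.] F local [0.4 2. ] -0.8 open -0.0
[  3.2 -50.8]
(array([178.39901478, 266.20689655]), array([  0,   1,  18,  18, 203], dtype=int32)) (array([179.16541353, 265.98120301]), array([  0,   1,  19,  19, 266], dtype=int32))
```

Emit:
{"method": "jog_arm", "body": {
  "xyz": [
    [-0.01, 0, 0],
    [-0.01, 0, 0]
  ],
  "rotation": [
    [0, 0, 0],
    [0, 0, 0]
  ]
}}

```text
time_s: 8.78
tool_pos: [0.5374, -0.1043, 0.1628]
eef_rot: [[0.221, 0.975, -0.0], [0.975, -0.221, 0.0], [0.0, -0.0, -1.0]]
ft_force: [0.1, 4.4, -2.8]
opening: 0.0
finger_force: 2.0
```

```bash
python3 - <<'E'
from h import *
st()
E
```

```text
t 8.78 local mm [ -0.6 -30.3] z 162.8 yawerr 1.5713 down [-0.  0. -1.] F local [-0.8  4.3] -2.8 open 0.0
```

The force has risen, so the lever is at the channel end. I'll back off, rise, turn the tool back and come down on the knob's -x side.

Emit:
{"method": "jog_arm", "body": {
  "xyz": [
    [0.13, 0, 0],
    [0.13, 0, -0.4],
    [0.13, -0.1, -0.4],
    [0, -0.3, -0.4],
    [-0.145, -0.3, -0.4],
    [-0.145, -0.3, -0.4],
    [-0.145, -0.3, -0.4],
    [-0.145, -0.3, -0.4],
    [-0.145, -0.3, -0.4],
    [-0.145, -0.3, -0.4]
  ],
  "rotation": [
    [0, 0, 0],
    [0, 0, 0],
    [0, 0, 0.029],
    [0, 0, 0.058],
    [0, 0, 0.087],
    [0, 0, 0.116],
    [0, 0, 0.145],
    [0, 0, 0.174],
    [0, 0, 0.203],
    [0, 0, 0.232]
  ]
}}

```text
time_s: 10.02
tool_pos: [0.4887, -0.1163, 0.223]
eef_rot: [[0.993, -0.116, 0.0], [-0.116, -0.993, -0.0], [0.0, 0.0, -1.0]]
ft_force: [-0.1, 0.1, -0.5]
opening: 0.0
finger_force: 0.0
```

Emit:
{"method": "jog_arm", "body": {
  "xyz": [
    [0, 0, 0],
    [0, 0, 0],
    [0, 0, 0]
  ],
  "rotation": [
    [0, 0, 0.018],
    [0, 0, 0.018],
    [0, 0, 0.018]
  ]
}}

```text
time_s: 10.4
tool_pos: [0.4887, -0.116, 0.2229]
eef_rot: [[0.976, -0.218, 0.0], [-0.218, -0.976, -0.0], [0.0, 0.0, -1.0]]
ft_force: [0.0, -0.8, 0.4]
opening: 0.002
finger_force: 0.0
```

```bash
python3 - <<'E'
from h import *
st()
im=imaging.snapshot('scene');cv2.imwrite('pics/s6.png',cv2.resize(im[150:350,90:330,::-1],None,fx=3,fy=3))
E
```

```text
t 10.4 local mm [-45.5 -52.5] z 222.9 yawerr 0.003 down [ 0. -0. -1.] F local [ 0.2 -0.7] 0.4 open 0.0
```

View pics/s6.png

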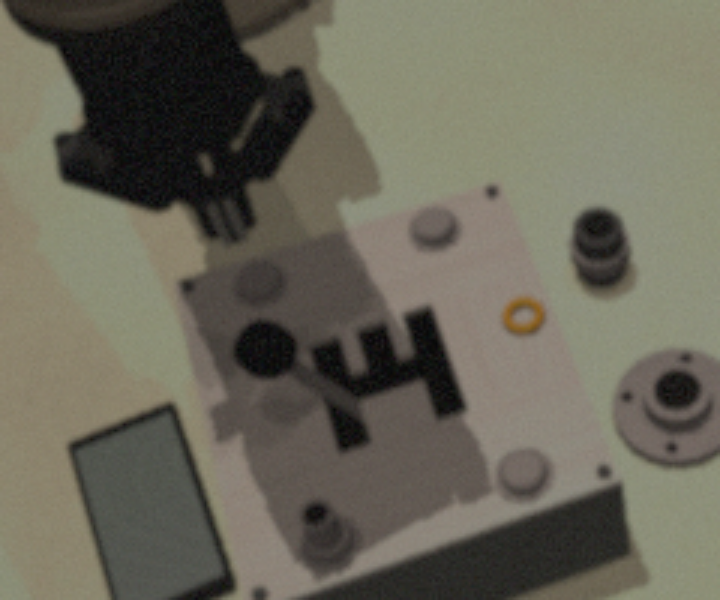

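The knob is at crop (266,349), at the -y end of the channel, and the fingers are behind it. I'll lower and push towards +x into the stub's slot.

Emit:
{"method": "jog_arm", "body": {
  "xyz": [
    [0, 0, 0.22],
    [0, 0, 0.44],
    [0, 0, 0.44],
    [0.1, 0, 0.44],
    [0.16, 0, 0.44],
    [0.22, 0, 0.44],
    [0.28, 0, 0.44],
    [0.34, 0, 0.44],
    [0.4, 0, 0.44],
    [0.4, 0, 0.44]
  ],
  "rotation": [
    [0, 0, 0],
    [0, 0, 0],
    [0, 0, 0],
    [0, 0, 0],
    [0, 0, 0],
    [0, 0, 0],
    [0, 0, 0],
    [0, 0, 0],
    [0, 0, 0],
    [0, 0, 0]
  ]
}}

```text
time_s: 11.7
tool_pos: [0.5479, -0.1292, 0.1567]
eef_rot: [[0.975, -0.221, 0.0], [-0.221, -0.975, 0.0], [0.0, -0.0, -1.0]]
ft_force: [0.6, -0.3, -0.4]
opening: 0.0
finger_force: 0.0
```

Emit:
{"method": "jog_arm", "body": {
  "xyz": [
    [0.03, 0, 0],
    [0.06, 0, 0],
    [0.06, 0, 0]
  ],
  "rotation": [
    [0, 0, 0],
    [0, 0, 0],
    [0, 0, 0]
  ]
}}

```text
time_s: 12.08
tool_pos: [0.5563, -0.1312, 0.1569]
eef_rot: [[0.975, -0.221, 0.0], [-0.221, -0.975, -0.0], [0.0, -0.0, -1.0]]
ft_force: [-0.0, -0.5, 1.2]
opening: 0.002
finger_force: 0.4
```

```bash
python3 - <<'E'
from h import *
st()
E
```

```text
t 12.07 local mm [ 23.7 -52.4] z 156.9 yawerr 0.0002 down [ 0. -0. -1.] F local [ 0.1 -0.5] 1.2 open 0.0
```

Now I'll creep to the slot's stop, watching the force.

Emit:
{"method": "jog_arm", "body": {
  "xyz": [
    [0.02, 0, 0],
    [0.02, 0, 0]
  ],
  "rotation": [
    [0, 0, 0],
    [0, 0, 0]
  ]
}}

```text
time_s: 12.32
tool_pos: [0.559, -0.1318, 0.1568]
eef_rot: [[0.975, -0.221, -0.0], [-0.221, -0.975, 0.0], [-0.0, -0.0, -1.0]]
ft_force: [-1.1, 0.2, -1.4]
opening: -0.001
finger_force: 0.7
```

Emit:
{"method": "jog_arm", "body": {
  "xyz": [
    [0.015, 0, 0],
    [0.015, 0, 0]
  ],
  "rotation": [
    [0, 0, 0],
    [0, 0, 0]
  ]
}}

```text
time_s: 12.58
tool_pos: [0.5602, -0.1321, 0.1565]
eef_rot: [[0.975, -0.221, -0.002], [-0.221, -0.975, 0.0], [-0.002, 0.0, -1.0]]
ft_force: [-6.5, 1.7, 1.3]
opening: 0.002
finger_force: 3.7
```

```bash
python3 - <<'E'
from h import *
st()
im=imaging.snapshot('scene');cv2.imwrite('pics/s7.png',cv2.resize(im[150:350,90:330,::-1],None,fx=3,fy=3))
E
```

```text
t 12.57 local mm [ 27.8 -52.4] z 156.5 yawerr 0.0003 down [-0.002  0.    -1.   ] F local [-6.8  0.2] 1.3 open 0.0
```

View pics/s7.png

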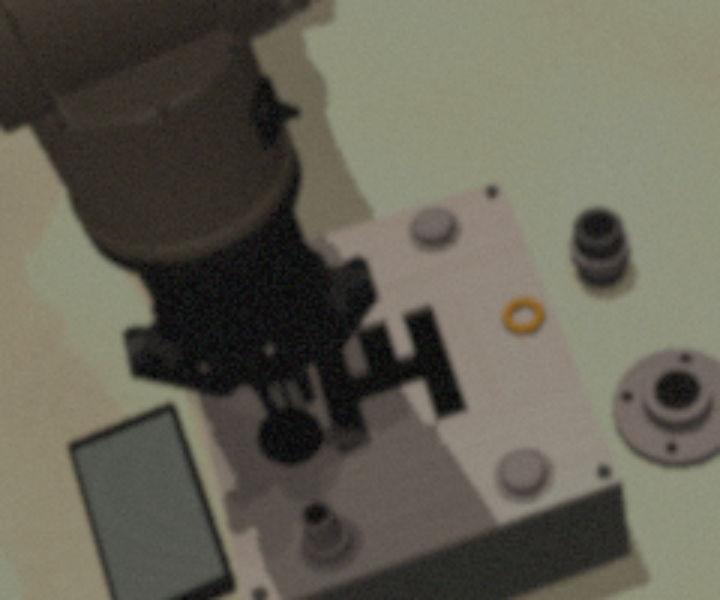

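The knob is at crop (291,436), scene (187,295.3), beside the stub. The force of about 7 N says it is at the slot's stop. One more small press, then I'll withdraw.

Emit:
{"method": "jog_arm", "body": {
  "xyz": [
    [0.015, 0, 0],
    [0.015, 0, 0],
    [0.015, 0, 0]
  ],
  "rotation": [
    [0, 0, 0],
    [0, 0, 0],
    [0, 0, 0]
  ]
}}

```text
time_s: 13.0
tool_pos: [0.5612, -0.1325, 0.1561]
eef_rot: [[0.975, -0.221, -0.005], [-0.221, -0.975, 0.001], [-0.005, 0.0, -1.0]]
ft_force: [-15.1, 2.6, 3.1]
opening: 0.0
finger_force: 7.3
```

Emit:
{"method": "jog_arm", "body": {
  "xyz": [
    [-0.1, 0, 0],
    [-0.25, 0, 0],
    [-0.25, 0, -0.25],
    [-0.25, 0, -0.5],
    [-0.6, 0, -0.6],
    [-0.6, 0, -0.6],
    [-0.6, 0, -0.6],
    [-0.6, 0, -0.6]
  ],
  "rotation": [
    [0, 0, 0],
    [0, 0, 0],
    [0, 0, 0],
    [0, 0, 0],
    [0, 0, 0],
    [0, 0, 0],
    [0, 0, 0],
    [0, 0, 0]
  ]
}}

```text
time_s: 14.0
tool_pos: [0.476, -0.113, 0.2465]
eef_rot: [[0.975, -0.221, -0.0], [-0.221, -0.975, 0.0], [-0.0, -0.0, -1.0]]
ft_force: [1.2, -0.2, -0.2]
opening: 0.002
finger_force: 0.0
```

```bash
python3 - <<'E'
from h import *
st(); print(knob(187,295.3,.156))
im=imaging.snapshot('scene'); c,s=blob('scene',im,187,296,13,0,35); print(c,s,knob(*c,.156))
t=imaging.snapshot('top'); a=cv2.imread('pics/top0.png')[:,:,::-1]
d=(np.abs(t.astype(int)-a).max(2)>60)
for n,u,v,r in(('washer',383,247,9),('coupling',337,277,12),('flange',347,222,20),('phone',490,283,25),('meter',455,151,35)): print(n,d[v-r:v+r,u-r:u+r].sum())
E
```

```text
t 14.0 local mm [-58.5 -52.3] z 246.5 yawerr 0.0003 down [-0.  0. -1.] F local [1.2 0.1] -0.2 open 0.0
[ 54.9 -55.2]
[186.62230216 295.44604317] [  3   4  21  18 278] [ 54.9 -55.8]
washer 0
coupling 0
flange 0
phone 976
meter 0
```

The lever is home, with the knob at about (55, -55). The phone's difference in the top view is probably the arm hiding it, so I'll check it in the scene view.

```bash
python3 - <<'E'
from h import *
from cell import finish_job
im=imaging.snapshot('scene').astype(int); a=cv2.imread('pics/scene0.png')[:,:,::-1].astype(int)
d=np.abs(im-a).max(2)[285:362,110:170]; n=(d>40).sum(); print(n)
if n<40: print(finish_job())
E
```

```text
18
the job is handed in; nothing more can be done
None
```

The lever is fully home in the slot beside the piped port (the +x, -y corner). It was only pushed from outside, the loose things near the selector show no movement in before-and-after images, and the fingers are clear; the job was handed in at about 14 s.

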